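Roll the knurled wheel to close a cell holder to its gauge mark

ROBOT

A 7-joint arm with a two-finger parallel gripper is mounted at the origin on a cart in front of the work surface, level with it; the furniture and walls round the work are solid. World frame = base frame: x ahead of the robot, y to its left, z up, the work surface at z = 0. Lengths are in m, angles in rad, forces in N, time in s.
With the tool pointing down it reaches from about 0.4 to 0.875 m from the base axis. Payload 19.3 kg.
Tool frame: the origin (TCP) lies on the centre line of the jaws, within the pads' length; the fingertips stand 8 mm ahead of it and the grasp point (between the pads) lies 11 mm behind it; z points along the fingers, y is the line along which they close (so a half turn about z gives the same grasp; the last joint's range is limited). The gripper opens to 85 mm and grips with 20 to 120 N. Pads are 22 mm wide; open, the fingers measure 114 mm over their backs; the gripper's body (76 mm by 85 mm) begins 54 mm behind the grasp point. The pads swing forward as they close: fully open they stand 13 mm farther back than shut.
Start: joints at [-1.211, 0.521, -0.036, 1.599, 0.021, 1.021, -0.113], TCP at [0.26, 0.568, 0.239] pointing down, gripper open.
Joint ranges: [-2.91, 2.91], [-0.3, 2.13], [-1.5, 1.42], [0.17, 2.43], [-1.26, 4.41], [0.16, 1.93], [-2.52, 2.52]. Speed limits (rad/s): [1.89, 1.89, 2.39, 2.39, 3.01, 3.01, 3.01].

INTERFACE

Orientations are given as [roll, pitch, yaw] about the fixed x, y, z axes, in that order (R = Rz(yaw) Ry(pitch) Rx(roll)).
In Python, from workcell import status, grab_frame, camera_params, bot, search_frame, silhouettes gives the robot as it stands.
- The arm moves only by the shell command python3 -m creep 'ROWS' [FORCE]. ROWS is JSON, a list of rows, each a list of 5 numbers: the shift along the tool's x, y, z in units of 60 mm (1.0 is 60 mm), then the turn about the tool's z in units of 8 degrees (1.0 is 8 degrees), then the opening, from 0 (shut) to 1 (fully open). In form: [[x, y, z, twist, hand], ...]. A call has 1 to 5 rows; each row is the pose to reach, as a shift and turn from the pose commanded when the call began, along the tool's axes at that moment; what a row does not reach only later rows make up. A row lasts 1/8 s, in which the tool goes at most 62.5 mm and 10.7 degrees, less where a joint would pass 70% of its speed; a pose out of reach is approached as far as the arm can. A call with a gripper value outside its range is refused whole. The fingers move at their own pace and stop on an object; FORCE is the grip in N (left out, the last holds). Time passes only in rows, so rows that repeat a pose let the fingers close. It gives the time, the measured TCP pose, the force, the opening and the grip force at its end, in the units of the state.
- status.observe(): the state, without advancing time (a new reading comes with each control period).
- grab_frame(name): name is "scene" or "top"; returns the picture (480x640x3 uint8, blue, green, red); there is no depth.
- camera_params(name): a dict with "K" (3x3 intrinsics, pixels), "rvec" (rotation vector, rad) and "tvec" (3), from world to camera coordinates, as OpenCV has them. Camera axes: x right, y down, z forward; pixel columns grow to the right and rows downward; lengths in m; the calibration is good to about 2 mm. A picture is of the moment at which its call begins. camera_params takes no time and is no camera call.
- bot.job_done(): hands the job in; it is judged then, once.
Trained networks look in the newest picture that a camera, given by its name, has taken for a name from the list of things; names that differ only in an ending like _2 or _b are one class to them, and where a whole thing is asked for, a point or a joint stands for the part that bears it (a point fixed in the world has none). Each returns a list of dicts, best first, with "p" (0 to 1); they miss things now and then, are a little off and sometimes report something else, mostly with a low value. They report only what shows in the picture. A call takes as long as a camera call.
- search_frame(camera, name): "extent" ([left, top, right, bottom] as shares, 0 to 1, of the picture: columns of its width, rows of its height, round what is visible of it).
- silhouettes(camera, name): "mask" (480x640 bool, what is visible of it) and "extent" ([left, top, right, bottom] as shares, 0 to 1, of the picture: columns of its width, rows of its height, round what is visible of it).
The state is a dict: "clock": time; "qpos": joint angles; "qd": joint speeds; "joint_efforts": joint torques, N m; "position": TCP position; "tool_rot": TCP orientation; "force": force on the tool from outside, world axes, zero at the start; "moment": the same for the moment, N m; "grip_width": finger opening in m; "finger_force": force on a finger pad.
Only numpy, scipy, OpenCV 4.12 (cv2) and the standard library are available. Lean on these libraries where they do the work, as an engineer would, in place of code of your own. Each camera call takes 0.05 s, during which the arm holds its last target. There are 200 camera calls.

TASK

Close the gap of the cell holder to its gauge mark: press a fingertip on top of the knurled wheel and roll it, in as many strokes as it takes, until the pointer on the moving jaw stands straight opposite the pointed gauge tab, then take the finger away. Move the jaw only by its wheel: do not touch the jaw or the gauge tab, and leave the cell, beaker and dish around it where they stand. Nothing is to be gripped or lifted.

Things in the scene. Friction and masses are not known exactly. Their poses are not given: they have to be found in the camera images.
- holder: Cell holder fixed to the bench: foot plate 110 (x) x 240 (y) x 5 mm, soft ribbed feet, and on them an aluminium plate (15 mm thick, top 32 mm above the bench), turned up to 30 degrees. Origin: centre of the underside, z up, y along the plate from the wheel end (-y) to the fixed jaw (+y, at 95 mm, top z = 68 mm). Scale and gauge tab lie along its -x edge. Wheel housing 36 x 70 mm, top z = 72 mm.
- wheel: Knurled steel wheel, 56 mm diameter, 16 mm wide, axle along the holder's x, standing 18 mm out of its housing's slot (rim top 90 mm above the bench). Origin: wheel centre; axes turn with it. Dragging its top towards the holder's -y (away from the jaws) closes the gap, towards +y opens it; 28 mm of rim travel move the jaw 10 mm. It has no end stops of its own and stays where left.
- wheel_axle (a point): Centre of the wheel, at (6, -70, 62) mm in the holder's frame; turns with the wheel. The plate is on soft feet: pressed from above, wheel, jaws and gauge tab sink together, straight down, up to 8 mm (about 2 N to begin, then 1.5 N per mm; 3 to 5 mm down grips well), and rise again. Turning the wheel takes about 1.5 N at the rim.
- jaw: Moving jaw, an upright aluminium plate 60 x 14 x 36 mm (top z = 68 mm) with a rubber pad facing the fixed jaw. Origin: at the start 17 mm above the holder's origin; it moves along the holder's +y as the gap closes, at most 60 mm. The gap between the rubber pads is about 74 mm at the start.
- jaw_tip (a point): Tip of the dark pointer on the moving jaw; it points to the holder's -x, 39 mm above the bench, at x = -33 mm in the holder's frame (y = 0 at the start); axes parallel to the holder's.
- gauge_tip (a point): Tip of the pointed dark gauge tab on the scale strip; it points to the holder's +x, 39 mm above the bench, at x = -35 mm in the holder's frame; axes parallel to the holder's. The tab is set 25 to 45 mm along +y from where the jaw pointer starts. The gap is right when both tips have the same y in the holder's frame.
- gauge: Gauge tab, a dark steel slider 12 x 16 x 8 mm with a small round screw and a pointer, at the -x edge of the plate. It is stiff (8 N to shift). Origin: level with the underside of the plate, at the y of its pointer. Do not touch.
- acrylic_cell: Clear rectangular cell, 36 x 54 x 128 mm, standing on the bench on the holder's +x side; origin under its centre. Leave alone.
- beaker: Small clear beaker, 52 mm wide, 67 mm high, on the holder's +x side; origin under its centre. Leave alone.
- petri: Clear round dish, 70 mm wide, 14 mm high, on the holder's -x side; origin under its centre. Leave alone.

How it is judged:
By the outcome, as a careful person would: the job done as asked, in the order asked, and still so for the second after the job is handed in, with the robot touching nothing.
It also fails if it takes over 48 s, if anything falls off the work surface, if the arm or the gripper's body presses on something with over 40 N, if the wrist force passes 120 N, or if a joint passes its speed limit or range.

## Working session

There is one attempt and no reset: what is moved stays moved. The work goes in short steps, Python scripts to look and compute and a shell command to move; the robot and the scene stay as the last step left them, time stands still between calls to the robot, and variables do not carry over. Pictures are saved under pics/ and viewed, at most 10 in all, crops included, and the job is handed in when it is done.

```bash
mkdir -p pics; ls
python3 - <<'E'
from workcell import *
import cv2,numpy as np
s=status.observe();print(s)
for c in("scene","top"):
    im=grab_frame(c);cv2.imwrite(f"pics/a_{c}.png",im)
    p=camera_params(c);R=cv2.Rodrigues(p["rvec"])[0];print(c,p["K"],-R.T@p["tvec"],R.round(2))
    for n in("holder","wheel","wheel_axle","jaw","jaw_tip","gauge_tip","gauge"):
        r=search_frame(c,n)
        print(n,[(round(d["p"],2),[round(a*b) for a,b in zip(d["extent"],(640,480,640,480))]) for d in r[:2]])
E
```

```text
pics
{'clock': 0.0, 'qpos': array([-1.21120683,  0.5220314 , -0.03633231,  1.59998135,  0.0212156 ,
        1.02108568, -0.112818  ]), 'qd': array([ 0.00015742, -0.00145435, -0.00173447, -0.00062553,  0.00024954,
        0.00110431, -0.00035055]), 'joint_efforts': array([-2.45997207e-04, -9.27107334e+01,  1.97979525e+00, -3.69951117e+01,
        1.78589911e-02,  7.79728463e-03,  1.52901979e-06]), 'position': array([0.26032698, 0.56785801, 0.23872438]), 'tool_rot': array([-3.14047597e+00,  8.96996333e-05,  2.71178716e+00]), 'force': array([ 0.23955871, -0.29280659,  1.230681  ]), 'moment': array([ 0.00917629, -0.03582553,  0.02462589]), 'finger_force': 0.0, 'grip_width': 0.08532659130234511}
scene [[621.26619443   0.         328.151011  ]
 [  0.         621.26619443 238.22983538]
 [  0.           0.           1.        ]] [ 0.01280768 -0.26910349  0.69408107] [[ 0.46 -0.89 -0.02]
 [-0.63 -0.32 -0.71]
 [ 0.62  0.34 -0.71]]
holder [(0.62, [306, 246, 492, 368])]
wheel [(0.83, [437, 275, 479, 303])]
wheel_axle [(0.69, [437, 278, 477, 297])]
jaw [(0.9, [392, 264, 427, 316])]
jaw_tip [(0.95, [393, 262, 428, 315])]
gauge_tip [(0.43, [360, 310, 373, 326])]
gauge [(0.56, [360, 311, 376, 327])]
top [[595.65541738   0.         323.74957191]
 [  0.         595.65541738 244.13636341]
 [  0.           0.           1.        ]] [0.42532819 0.03282924 0.89333964] [[ 0.01 -1.   -0.01]
 [-0.98 -0.01 -0.2 ]
 [ 0.2   0.01 -0.98]]
holder [(0.77, [329, 242, 501, 339])]
wheel [(0.57, [450, 265, 494, 280]), (0.16, [371, 360, 416, 409])]
wheel_axle [(0.6, [454, 266, 493, 280])]
jaw [(0.6, [412, 258, 444, 308])]
jaw_tip [(0.74, [409, 260, 442, 311])]
gauge_tip []
gauge []
```

View pics/a_scene.png

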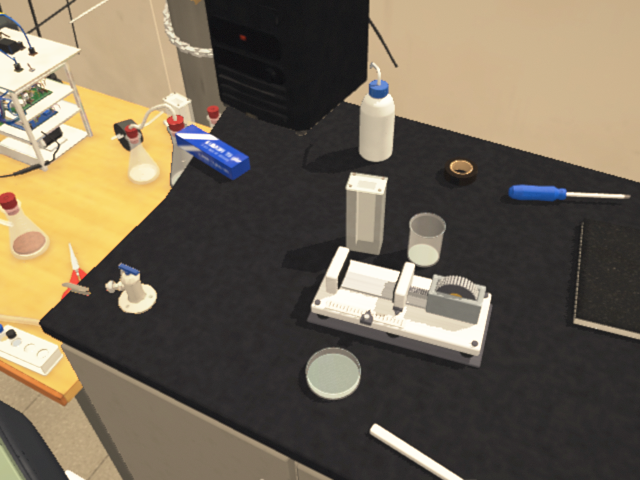

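View pics/a_top.png

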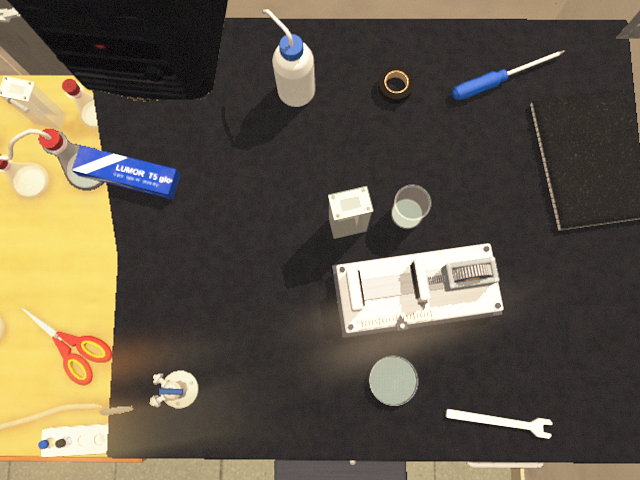

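The scene view shows the holder at about (400,300), its wheel at (460,285) and the gauge at (367,318). In the top view the holder's y axis points left (world +y), with the wheel at (472,272). I'll take an enlarged crop and a mask-based fit.

```bash
cat > h.py <<'E'
from workcell import *
import cv2,numpy as np
def P(c,X):
    p=camera_params(c);return cv2.projectPoints(np.array(X,float).reshape(-1,1,3),np.array(p["rvec"]),np.array(p["tvec"]),np.array(p["K"]),None)[0][:,0]
def H(pose,L):
    x,y,a=pose;L=np.array(L,float).reshape(-1,3)/1000
    return np.c_[x+np.cos(a)*L[:,0]-np.sin(a)*L[:,1],y+np.sin(a)*L[:,0]+np.cos(a)*L[:,1],L[:,2]]
def ray(c,uv,z):
    p=camera_params(c);R=cv2.Rodrigues(np.array(p["rvec"]))[0];C=-R.T@np.array(p["tvec"]).ravel()
    d=R.T@np.linalg.inv(p["K"])@np.array([*uv,1.]);return C+d*(z-C[2])/d[2]
E
python3 - <<'E'
from h import *
a=cv2.imread("pics/a_top.png")[235:345,320:515];b=cv2.imread("pics/a_scene.png")[235:375,300:500]
a=cv2.resize(a,None,fx=4,fy=4,interpolation=2)[:, :780];cv2.imwrite("pics/b.png",a)
cv2.imwrite("pics/c.png",cv2.resize(b,None,fx=4,fy=4,interpolation=2))
E
```

```text
(no output)
```

View pics/b.png

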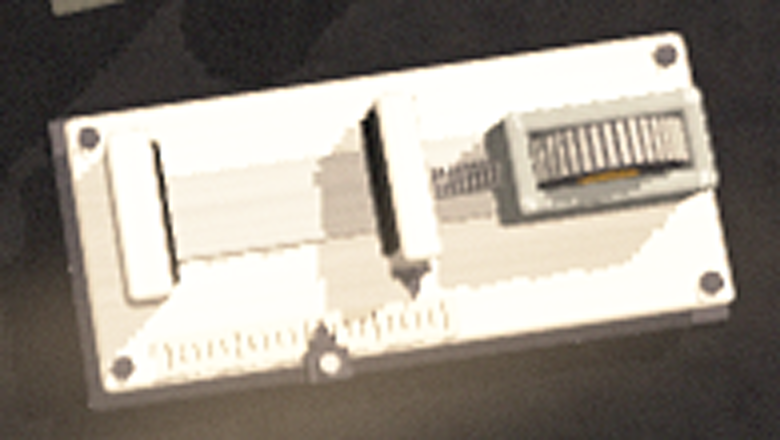

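View pics/c.png

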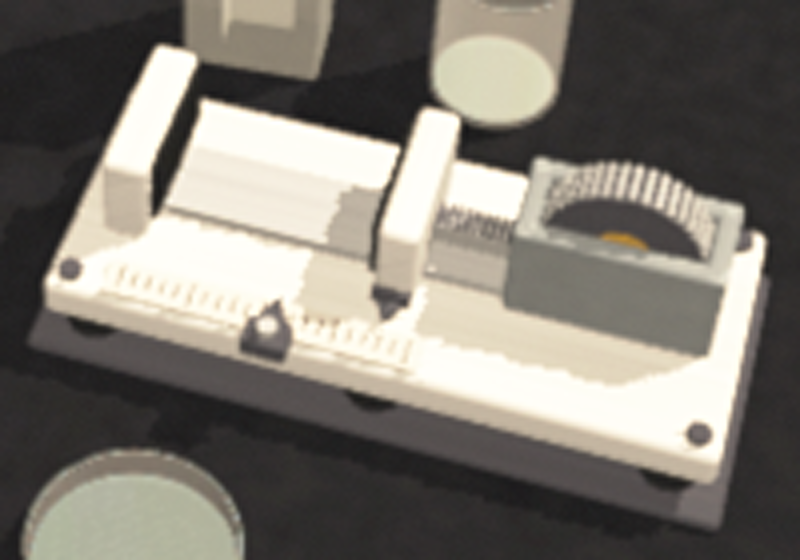

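The crops show the jaw tip at about (415,297) and the gauge tip at (320,322) in crop b, with the plate's four corner screws clear. In crop c the gauge tip is at (278,302) and the jaw tip at (385,316). I'll fit the holder pose to these.

Run:
```python
from h import *
from scipy.optimize import least_squares
T=np.array([[90,137],[665,55],[712,282],[123,368],[415,297],[320,322]])/4+[320-.4,235-.4]
S=np.array([[70,268],[700,433],[742,240],[385,316],[278,302]])/4+[300-.4,235-.4]
def f(q):
    x,y,a,sx,sy,g=q;po=(x/1000,y/1000,a)
    c=[[sx,sy,32],[sx,-sy,32],[-sx,-sy,32],[-sx,sy,32],[-33,0,39],[-35,g,39]]
    return np.r_[(P("top",H(po,c))-T).ravel(),(P("scene",H(po,[c[i] for i in(3,2,1,4,5)]))-S).ravel()]
x0=ray("top",T[:4].mean(0),.032)
r=least_squares(f,[x0[0]*1e3,x0[1]*1e3,.15,45,100,30],loss="soft_l1");print(r.x.round(3),f(r.x).round(1))
x,y,a=r.x[:3];po=(x/1000,y/1000,a)
print("axle",H(po,[[6,-70,62]]));print(P("top",H(po,[[6,-70,90],[0,-105,72],[0,-35,72]])),P("scene",H(po,[[6,-70,90]])))
for n,c in(("petri","top"),("beaker","top"),("acrylic_cell","top")):
    for d in search_frame(c,n)[:1]:
        e=np.array(d["extent"])*[640,480,640,480];print(n,d["p"],ray(c,((e[0]+e[2])/2,e[3]),0))
```

```text
[ 5.33869e+02 -9.74590e+01  1.52000e-01  4.21510e+01  1.07075e+02
  3.55700e+01] [-0.5  0.5 -0.   0.4 -0.4  0.5 -0.   0.3  0.3  0.6 -0.3 -0.7  0.5  0.3
  0.3 -0.   0.1 -0.1  0.  -0.4  0.5 -2.4]
axle [[ 0.55041206 -0.16574054  0.062     ]]
[[475.23002881 270.37777745]
 [497.73451753 273.00766012]
 [448.07277315 280.15940074]] [[459.09087948 279.24785574]]
petri 0.56 [ 0.36438793 -0.06084266  0.        ]
beaker 0.79 [ 0.62826464 -0.09367641  0.        ]
acrylic_cell 0.66 [ 0.61075003 -0.00380616  0.        ]
```

```bash
python3 -m creep '[[-0.72,-0.69,0,-0.83,0],[-1.44,-1.38,0,-1.66,0],[-2.16,-2.07,0,-2.5,0],[-2.88,-2.76,0,-3.33,0],[-3.6,-3.45,0,-4.16,0]]'
cat > st.py <<'E'
from h import *
import sys
po=(.5339,-.0975,.152)
s=status.observe();p=s["position"];yaw=s["tool_rot"][2]
X=np.array([np.cos(yaw),np.sin(yaw)]);Y=np.array([np.sin(yaw),-np.cos(yaw)])
w=H(po,[[6,-70,90]])[0];d=w[:2]-p[:2]
print("t",round(s["clock"],2),"p",p.round(4),"rot",s["tool_rot"].round(3),"F",s["force"].round(1),"w",round(s["grip_width"],4))
print("to wheel top, units x,y:",(d@X/.06).round(3),(d@Y/.06).round(3),"tip height",round(p[2]-.008,4),"twist need",round(-np.degrees(po[2]-np.pi-yaw+2*np.pi)%360,1))
E
python3 st.py
```

```text
clock: 1.58
position: [0.3711, 0.2881, 0.2395]
tool_rot: [3.141, 0.001, -2.987]
force: [0.7, -0.4, -0.6]
grip_width: 0.0001
finger_force: 0.0
t 1.57 p [0.3711 0.2881 0.2395] rot [ 3.141e+00  1.000e-03 -2.987e+00] F [ 0.7 -0.4 -0.6] w 0.0001
to wheel top, units x,y: -1.787 -7.936 tip height 0.2315 twist need 0.2
```

```bash
python3 -m creep '[[-0.2,-0.95,0,0,0],[-0.4,-1.9,0,0,0],[-0.6,-2.8,0,0,0],[-0.8,-3.7,0.3,0,0],[-1.0,-4.6,0.6,0,0]]' >/dev/null; python3 st.py
```

```text
t 2.2 p [0.4721 0.0245 0.2032] rot [-3.142e+00  1.000e-03 -2.990e+00] F [ 1.6 -0.   0.1] w 0.0002
to wheel top, units x,y: -0.813 -3.332 tip height 0.1952 twist need 360.0
```

```bash
python3 -m creep '[[-0.2,-0.85,0,0,0],[-0.4,-1.7,0.4,0,0],[-0.6,-2.55,0.9,0,0],[-0.8,-3.1,1.35,0,0],[-0.8,-3.1,1.5,0,0]]' >/dev/null; python3 st.py
python3 - <<'E'
from h import *
im=[grab_frame(c) for c in("scene","top")]
a=cv2.resize(im[0][190:380,290:510],None,fx=1.8,fy=1.8);b=cv2.resize(im[1][190:380,310:530],None,fx=1.8,fy=1.8)
cv2.imwrite("pics/d.png",np.hstack([a,b]))
E
```

```text
t 2.83 p [ 0.5466 -0.1531  0.1115] rot [-3.141e+00 -2.000e-03 -2.994e+00] F [-0.7 -0.3  0.5] w -0.0003
to wheel top, units x,y: -0.033 -0.219 tip height 0.1035 twist need 359.7
```

View pics/d.png

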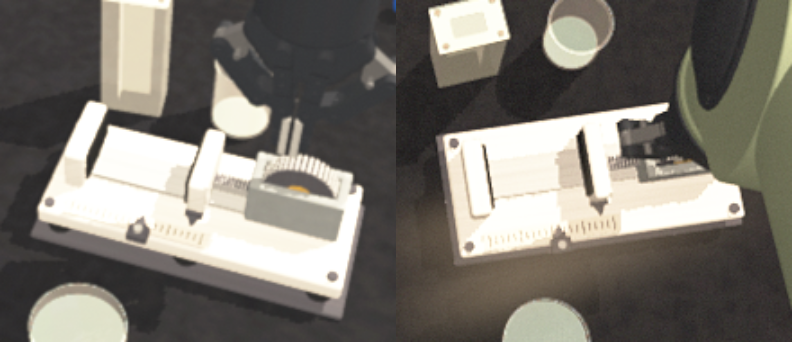

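The view shows the closed fingertips just above the jaw-side half of the wheel, with both pointers visible in both cameras. Pressing down now.

```bash
python3 -m creep '[[-0.03,0,0.15,0,0],[-0.03,0,0.29,0,0],[-0.03,0,0.29,0,0]]' >/dev/null; python3 st.py;python3 -m creep '[[0,-0.2,0,0,0],[0,-0.43,0,0,0],[0,-0.43,0,0,0]]' >/dev/null; python3 st.py; python3 -m creep '[[0,0,-0.2,0,0],[0,0,-0.3,0,0]]' >/dev/null; python3 st.py
cat > gap.py <<'E'
from h import *
from scipy.optimize import least_squares
import sys
n=sys.argv[1]
# jaw y by locating jaw & gauge with edges: save crop for viewing, plus network estimates
po=(.5339,-.0975,.152)
im={c:grab_frame(c) for c in("scene","top")}
for c in im: cv2.imwrite(f"pics/{n}_{c}.png",im[c])
for c in im:
    # compare with first picture: shift of the jaw-pointer profile along y, rectified at z=39 mm
    ys=np.arange(-20,60,.25);xs=np.arange(-39,-28,.5)
    g=np.array([[ [x,y,39] for y in ys] for x in xs]).reshape(-1,3)
    uv=P(c,H(po,g)).astype(np.float32).reshape(len(xs),len(ys),2)
    r=cv2.remap(im[c],uv,None,cv2.INTER_CUBIC)
    cv2.imwrite(f"pics/{n}_{c}_r.png",cv2.resize(r,None,fx=2.4,fy=4.8*2.4/2.4*2))
    if c=="top": rt=r
    else: rs=r
o=np.vstack([cv2.resize(rt,(780,260),interpolation=2),cv2.resize(rs,(780,260),interpolation=2)])
cv2.imwrite(f"pics/{n}_r.png",o)
for c in im:
    for d in search_frame(c,"jaw")[:1]:
        print(c,"jaw",d["p"].__round__(2),(np.array(d["extent"])*[640,480,640,480]).round(1))
E
python3 gap.py e
```

```text
t 3.3 p [ 0.5488 -0.1495  0.0958] rot [ 3.141  0.    -2.99 ] F [2.3 1.9 3.1] w -0.0002
to wheel top, units x,y: 0.014 -0.272 tip height 0.0878 twist need 360.0
t 3.67 p [ 0.5527 -0.1778  0.0962] rot [-3.140e+00  1.000e-03 -2.993e+00] F [ 0.8 -2.5  3.3] w -0.0001
to wheel top, units x,y: 0.008 0.203 tip height 0.0882 twist need 359.8
t 3.92 p [ 0.5525 -0.1755  0.1148] rot [-3.142  0.    -2.99 ] F [ 0.6  0.5 -0.7] w -0.0002
to wheel top, units x,y: 0.01 0.166 tip height 0.1068 twist need 360.0
scene jaw 0.78 [384.7 262.6 427.3 312.5]
top jaw 0.61 [404.4 259.9 445.7 311.5]
```

View pics/e_r.png

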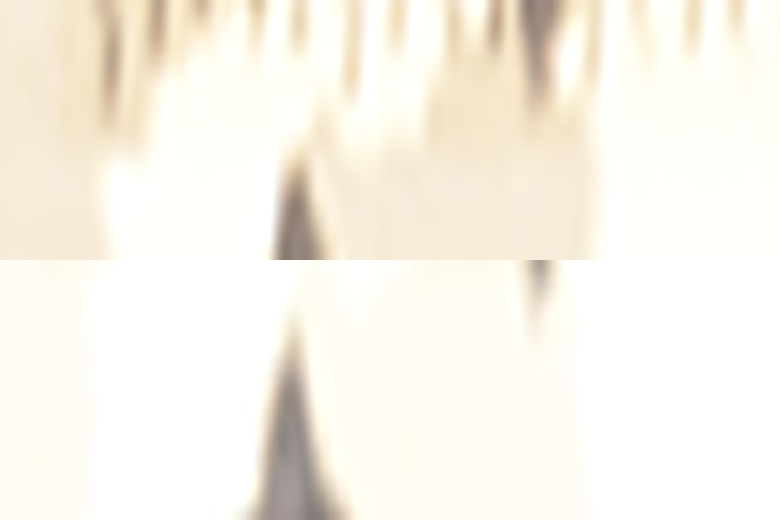

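Rectified at 9.75 px/mm, the jaw tip is at about 295 px (10.3 mm) and the gauge tip at about 540 px (35.4 mm). The first stroke moved the jaw 10 mm, so about 25 mm (70 mm of rim) remains. Two more strokes.

```bash
python3 -m creep '[[0,0.4,0,0,0],[0,0.4,0.15,0,0],[0,0.4,0.33,0,0],[0,0.4,0.33,0,0]]' >/dev/null; python3 st.py;python3 -m creep '[[0,-0.23,0,0,0],[0,-0.47,0,0,0],[0,-0.47,0,0,0]]' >/dev/null; python3 st.py; python3 -m creep '[[0,0,-0.2,0,0],[0,0,-0.33,0,0],[0,0.47,-0.33,0,0],[0,0.47,-0.33,0,0]]' >/dev/null; python3 st.py
cat >> gap.py <<'E'
# pointer tips: dark-column centroid in the rectified strips
for nm,r in(("top",rt),("scene",rs)):
    g=cv2.cvtColor(r,6).astype(float)
    for lab,rows in(("jaw",slice(-5,None)),("gauge",slice(0,3))):
        v=np.clip(170-g[rows].mean(0),0,None); print(nm,lab,round((v*ys).sum()/(v.sum()+1e-9),2),round(v.max()))
E
python3 gap.py f
```

```text
t 4.62 p [ 0.549  -0.1522  0.0932] rot [ 3.141 -0.    -2.991] F [0.3 3.5 7.5] w -0.0001
to wheel top, units x,y: 0.011 -0.227 tip height 0.0852 twist need 359.9
t 5.0 p [ 0.5533 -0.1819  0.0939] rot [-3.140e+00  1.000e-03 -2.993e+00] F [ 2.1 -3.8  5.1] w 0.0002
to wheel top, units x,y: 0.008 0.273 tip height 0.0859 twist need 359.8
t 5.5 p [ 0.5489 -0.1496  0.1144] rot [ 3.141  0.    -2.988] F [ 0.4  0.  -0.2] w 0.0004
to wheel top, units x,y: 0.016 -0.271 tip height 0.1064 twist need 0.1
scene jaw 0.8 [377.2 260.1 429.1 309.7]
top jaw 0.95 [397.  258.6 446.3 311.1]
top jaw 21.19 47
top gauge 33.89 38
scene jaw 20.86 50
scene gauge 0.0 0
```

```bash
python3 -m creep '[[0,0,0.15,0,0],[0,0,0.33,0,0],[0,0,0.33,0,0]]' >/dev/null;python3 -m creep '[[0,-0.23,0,0,0],[0,-0.45,0,0,0],[0,-0.45,0,0,0]]' >/dev/null; python3 st.py; python3 -m creep '[[0,0,-0.2,0,0],[0,0,-0.33,0,0],[0,0.3,-0.33,0,0],[0,0.3,-0.33,0,0]]' >/dev/null; python3 st.py
python3 gap.py g
```

```text
t 6.45 p [ 0.5532 -0.1804  0.0937] rot [-3.140e+00  1.000e-03 -2.992e+00] F [ 0.6 -4.1  5.2] w -0.0002
to wheel top, units x,y: 0.009 0.248 tip height 0.0857 twist need 359.8
t 6.95 p [ 0.5501 -0.1587  0.1138] rot [ 3.141 -0.    -2.988] F [ 0.4 -0.4 -0.6] w -0.0001
to wheel top, units x,y: 0.013 -0.118 tip height 0.1058 twist need 0.1
scene jaw 0.7 [371.4 258.5 426.6 307.7]
top jaw 0.66 [390.6 262.4 448.2 310.1]
top jaw 31.33 39
top gauge 34.28 61
scene jaw 30.38 34
scene gauge 0.0 0
```

View pics/g_r.png

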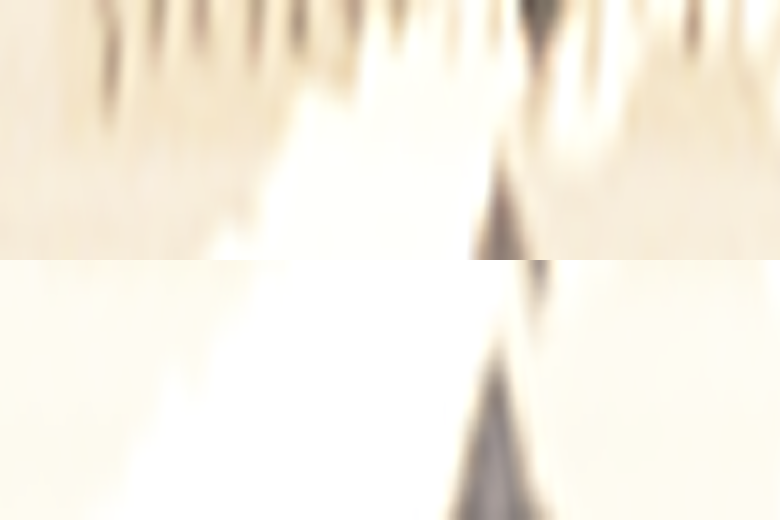

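Now only about 4.1 mm remains: the jaw tip is at 498 px and the gauge tip at 539 px. A short stroke of slightly less than that, then trim.

```bash
python3 -m creep '[[0,0,0.15,0,0],[0,0,0.33,0,0],[0,0,0.33,0,0]]' >/dev/null;python3 -m creep '[[0,-0.09,0,0,0],[0,-0.17,0,0,0],[0,-0.17,0,0,0]]' >/dev/null; python3 st.py; python3 -m creep '[[0,0,-0.2,0,0],[0,0,-0.33,0,0],[0,0.1,-0.33,0,0],[0,0.1,-0.33,0,0]]' >/dev/null; python3 st.py
python3 gap.py i
```

```text
t 7.9 p [ 0.552  -0.1717  0.0938] rot [-3.141  0.    -2.991] F [ 0.4 -1.9  8.5] w -0.0001
to wheel top, units x,y: 0.01 0.101 tip height 0.0858 twist need 359.9
t 8.4 p [ 0.5507 -0.1643  0.1138] rot [ 3.141 -0.    -2.99 ] F [-0.4  0.4  0.2] w -0.0001
to wheel top, units x,y: 0.009 -0.024 tip height 0.1058 twist need 360.0
scene jaw 0.92 [370.6 258.3 425.2 310.8]
top jaw 0.7 [396.1 315.4 405.  330.8]
top jaw 35.31 38
top gauge 33.69 41
scene jaw 34.6 39
scene gauge 0.0 0
```

View pics/i_r.png

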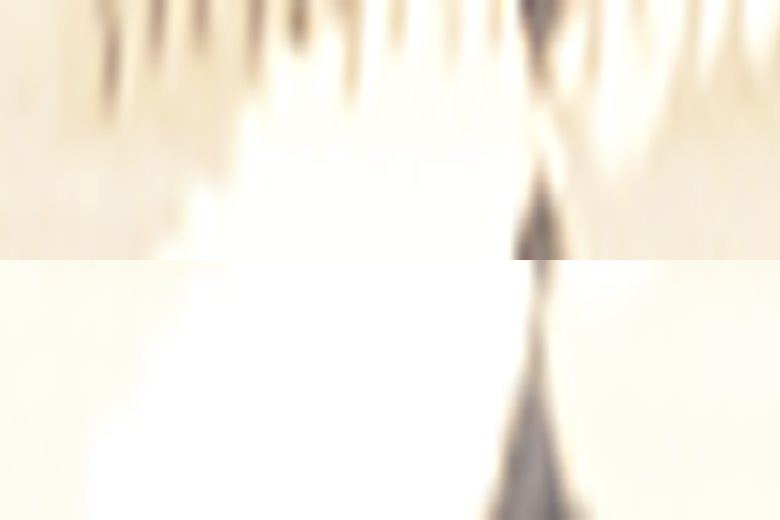

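Both cameras now show the tips opposite each other within about 0.3 mm: 541 against 540 px in the top view, and 537 against 540 in the scene view. I'll withdraw and hand in.

```bash
python3 -m creep '[[0,0,-0.5,0,0],[0,0,-1,0,0],[0,0,-1.3,0,0],[0,0,-1.3,0,0]]' >/dev/null; python3 st.py; python3 gap.py j; python3 -c "
from workcell import bot;print(bot.job_done())"
```

```text
t 9.1 p [ 0.5514 -0.1654  0.1929] rot [-3.141e+00  2.000e-03 -2.991e+00] F [ 0.2 -0.5 -1.8] w 0.0
to wheel top, units x,y: 0.016 -0.005 tip height 0.1849 twist need 359.9
scene jaw 0.75 [370.  258.1 427.2 308.5]
top jaw 0.65 [326.3 186.3 375.2 241.9]
top jaw 35.26 35
top gauge 35.09 35
scene jaw 34.54 60
scene gauge 35.51 8
the job is handed in; nothing more can be done
None
```

I rolled the wheel in four strokes until the jaw pointer stood opposite the gauge tab (within about 0.3 mm by eye in both cameras; one last automatic reading was up to 1 mm off), then lifted the finger clear and handed the job in at about 9 s; no verdict came back.

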